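Put the spice jar back, prove the tea box lid's catch, lock the turntable

TASK

Stand the spice jar back on the free part of the turntable. Then give the tea box's lid a gentle tug upward by its knob to check its catch: if the lid holds, let it settle back, but if it gives, lift it clear to be sure, press it fully shut and tug gently again to see that it now holds. With the lid caught and home, turn the turntable's lock knob clockwise to its end stop, without swinging the tray round or disturbing the jug, salt pig and mortar.

Things in the scene. Friction and masses are not known exactly. Their poses are not given: they have to be found in the camera images.
- jar: clear plastic spice jar with a grey twist cap, upright cylinder 44 mm across, 95 mm tall with its cap, 70 g; origin at the centre of its underside, z up. Starts standing on the shelf board beside the turntable (left or right)
- tray_centre (a point): centre of the turntable's white round tray (360 mm across), on its upper face, 36 mm above the work surface; z up, x and y turn with the tray. In this frame the tea box covers x -35 to 105 mm, y 10 to 135 mm, and the jug stands near x 90, y -75 mm
- free_place (a point): middle of the free part of the tray, on its upper face: a good place for the jar; the nearest other thing is about 85 mm from it
- lid_knob (a point): centre of the wooden ball knob (28 mm across, on a short stem) that stands on the wooden tea box's lid near its front edge. x of the frame points from front to hinge, y along the hinge line, z out of the lid. Lid shut: ball centre 142 mm, lid face 120 mm above the work surface. Pinch the ball at its centre, fingers closing along y, so that the lid can pivot between them; free all round
- lid_hinge (a point): middle of the lid's hinge line, 125 mm behind the ball's centre and 31 mm below it (lid frame; y along the hinge line). The catch is a sprung roller inside the box front. Uncaught, the lid looks nearly shut but lies on the roller, ball about 18 mm high; a tug lifts it with about 2 N. To catch it push the knob down, 8 to 15 N, till it stops
- lid (a joint): lid angle, rad: 0 fully shut and caught, about 0.15 lying uncaught; grows as it opens, falls back by its weight (0.25 kg). Caught, a tug of 6 to 8 N lifts the knob only 1.5 to 4 mm (0.012 to 0.03) and it springs back when let go; over about 9 N, or 8 mm, draws it off the catch, then press it shut again. An uncaught lid is lifted clear at 0.2 or more
- lock (a joint): turntable's lock knob, rad: grows clockwise seen from above; starts between 0 and 0.4, end stop (locked) at 1.3; stays where it is left, turning it takes about 0.06 N m
- lock_grip (a point): on the lock knob's axis at the height to grip its straight bar; the bar lies along x of this frame (which turns with the knob), pinch it with the fingers closing along the frame's y. Bar 46 mm long, 14 mm thick, its top 7 mm above this point; this point is 67 mm above the work surface, 219 mm from the tray's centre; the knob's round skirt, 72 mm across with its boss, ends 23 mm below it
- tray (a joint): turn of the tray on its foot, rad, 0 at the start, free to turn against a friction of 1 N m; it should stay where it is
- jug: small stainless steel milk jug with a side handle, 72 mm across, 90 mm tall, standing on the tray; bystander; origin under its centre
- saltpig: white ceramic salt pig, 108 mm across, 134 mm tall, beside the turntable; bystander; origin under its centre
- mortar: wooden mortar 100 mm across, 85 mm tall, with its pestle leaning in it up to 145 mm; bystander beside the turntable; origin under its centre
Things that resemble listed ones, but are neither listed nor needed, are in the scene too. Several things have the shape of the jar; the one meant has the colours described above.

How it is judged:
On the way, in this order (a step that is already met when the one before it is completed fails the run):
1. the jar stands upright on the tray, let go (z of jar in the frame of tray_centre between -0.004 and 0.004 m and horizontal distance between jar and tray_centre below 0.165 m and angle between jar's own z axis and vertical below 0.08 rad and contact force between jar and the fingers below 0.1 N and linear speed of jar below 0.02 m/s), for 0.2 s.
2. the lid has been tugged: a caught lid lifts 0.01 to 0.05 rad in the catch, an uncaught one is lifted clear past 0.19 rad; lock not yet turned (value of joint lock below 0.65 rad and ((value of joint lid between 0.01 and 0.05 rad and distance of lid_knob from where it was at the start of the episode below 0.0085 m) or value of joint lid above 0.19 rad)), for 0.1 s.
3. the lid is home again, below 0.008 rad (value of joint lid below 0.008 rad), for 0.2 s.
4. if the lid was loose at the start: tugged again and held by the catch (0.01 to 0.05 rad) before the lock is turned; if it was caught from the start: the lock is being turned with the lid home (((value of joint lid between 0.01 and 0.05 rad and distance of lid_knob from where it was at the start of the episode above 0.0085 m and value of joint lock below 0.65 rad) or (value of joint lid below 0.008 rad and distance of lid_knob from where it was at the start of the episode below 0.0085 m and value of joint lock above 0.75 rad))), for 0.1 s.
At the end, for the whole second after the job is handed in: The jar stands upright (within 0.08 rad) on the tray within 165 mm of its centre, released and at rest; the lid is caught and shut (below 0.008 rad); the lock knob is at its end stop (above 1.22 rad); the jug is at rest (all of step 1 and value of joint lid below 0.008 rad and value of joint lock above 1.22 rad and linear speed of jug below 0.02 m/s); the robot touches nothing.
It fails at once if jug moved over 35 mm or tipped (distance of jug from where it was at the start of the episode above 0.035 m or angle between jug's own z axis and vertical above 0.3 rad).
It fails at once if salt pig moved over 30 mm or tipped (distance of saltpig from where it was at the start of the episode above 0.03 m or angle between saltpig's own z axis and vertical above 0.3 rad).
It fails at once if mortar moved over 30 mm or tipped (distance of mortar from where it was at the start of the episode above 0.03 m or angle between mortar's own z axis and vertical above 0.3 rad).
It fails at once if tray turned more than 0.1 rad (value of joint tray above 0.1 rad or value of joint tray below -0.1 rad).
It also fails if it takes over 61 s, if anything falls off the work surface, if the arm or the gripper's body presses on something with over 40 N, if the wrist force passes 120 N, or if a joint passes its speed limit or range.

ROBOT

A 6-joint arm with a two-finger parallel gripper is mounted at the origin on the work surface. World frame = base frame: x ahead of the robot, y to its left, z up, the work surface at z = 0. Lengths are in m, angles in rad, forces in N, time in s.
With the tool pointing down it reaches from about 0.375 to 0.825 m from the base axis. Payload 5.5 kg.
Tool frame: the origin (TCP) lies midway between the tips of the shut fingers; the grasp point (between the pads) lies robot.hold_point_z behind it (robot.hold_point_z is the distance from the TCP to the grasp point, in m); z points along the fingers, y is the line along which they close (so a half turn about z gives the same grasp; the last joint's range is limited). The gripper opens to 85 mm and grips with 20 to 120 N. Pads are 22 mm wide; open, the fingers measure 114 mm over their backs; the gripper's body (76 mm by 85 mm) begins 54 mm behind the grasp point. The pads swing forward as they close: fully open they stand 13 mm farther back than shut.
Start: joints at [1.18, 0.314, -0.047, 1.21, 0, 1.571], TCP at [0.229, 0.555, 0.231] pointing down, gripper open.
Joint ranges: [-2.67, 2.67], [-0.69, 1.73], [-1.03, 1.25], [-2.08, 2.16], [-1.42, 1.45], [-3.14, 3.14]. Speed limits (rad/s): [2.39, 2.39, 3.01, 3.14, 3.14, 3.14].

INTERFACE

Orientations are given as a 3x3 rotation matrix whose columns are the frame's x, y, z axes.
In Python, from workcell import robot gives the robot as it stands.
- The arm moves only by the tool play_rows, never from a script. Its argument "series" is a list of rows, each a list of 3 entries, a list of its own where there are three numbers: the shift along the tool's x, y, z in mm, then the turn, a rotation vector about the tool's x, y, z in rad, then the closure, from 0 (fully open) to 1 (shut). A call has 1 to 5 rows; each row shifts and turns the commanded pose from where the row before left it, along the tool's axes as they then stand; what a row does not reach is not made up. A row lasts 1/8 s, in which the tool goes at most 62.5 mm and 10.7 degrees, less where a joint would pass 70% of its speed; a pose out of reach is approached as far as the arm can. A call is refused whole if a number of a shift passes 62.5 or a number of a turn 0.188, either way. A call with a gripper value outside its range is refused whole. The fingers move at their own pace and stop on an object; "grip_force" is the grip in N (left out, the last holds). Time passes only in rows, so rows that do not move let the fingers close. It gives the time, the measured TCP pose, the force, the opening and the grip force at its end, in the units of the state.
- robot.observe(): the state, without advancing time (a new reading comes with each control period).
- robot.snapshot(name): name is "scene" or "side" or "wrist"; returns the picture (384x512x3 uint8, red, green, blue); there is no depth.
- robot.camera_model(name): a dict with "fovy" (degrees; the focal length in pixels is half the picture's height over the tangent of half this angle, whatever the lens; pixels are square), "cx", "cy" (the principal point, pixels), "k1" (the pictures are not rectified: a ray, as slopes to the right and down, at radius r is drawn at 1 + k1 r^2 times it, then the intrinsics apply), "rvec" (rotation vector, rad) and "tvec" (3), from world to camera coordinates, as OpenCV has them. Camera axes: x right, y down, z forward; pixel columns grow to the right and rows downward; lengths in m; the calibration is good to about 2 mm. A picture is of the moment at which its call begins: read the wrist's pose just before it. camera_model takes no time and is no camera call; for the wrist camera it gives the pose at the moment of the call.
- robot.sign_off(): hands the job in; it is judged then, once.
The state is a dict: "clock": time; "joint_positions": joint angles; "qvel": joint speeds; "tau": joint torques, N m; "tcp_pos": TCP position; "tcp_rot": TCP orientation; "wrist_force": force on the tool from outside, world axes, zero at the start; "moment": the same for the moment, N m; "opening": finger opening in m; "grasp_force": force on a finger pad.
Only numpy, scipy, OpenCV 4.12 (cv2) and the standard library are available. Lean on these libraries where they do the work, as an engineer would, in place of code of your own. Each camera call takes 0.05 s, during which the arm holds its last target. There are 200 camera calls.

## Working session

There is one attempt and no reset: what is moved stays moved. The work goes in short steps, Python scripts to look and compute and a tool call to move; the robot and the scene stay as the last step left them, time stands still between calls to the robot, and variables do not carry over. Pictures are saved under pics/ and viewed, at most 10 in all, crops included, and the job is handed in when it is done.

Besides the shell and the picture viewer there is one more tool, called after ">>>" in YAML: its name, and indented under it one key for each argument. play_rows: Moves the arm, as the interface text tells. Its arguments: {"type":"object","properties":{"series":{"type":"array","items":{"type":"array"}},"grip_force":{"type":"number"}},"required":["series"]}

```bash
ls; mkdir -p pics
python3 - <<'E'
from workcell import robot
import cv2,numpy as np
o=robot.observe();print({k:np.round(v,3).tolist() for k,v in o.items()},robot.hold_point_z)
for n in("scene","side","wrist"):
    m=robot.camera_model(n);print(n,{k:np.round(v,4).tolist() for k,v in m.items()})
    im=robot.snapshot(n)[:,:,::-1];cv2.imwrite(f"pics/{n}0.png",im)
a=cv2.imread("pics/scene0.png");b=cv2.imread("pics/side0.png")
E
```

```text
pics
{'clock': 0.0, 'joint_positions': [1.18, 0.314, -0.048, 1.21, -0.0, 1.571], 'qvel': [0.001, -0.001, 0.001, -0.001, 0.002, 0.0], 'tau': [-0.001, -53.959, 33.975, 0.019, 0.0, -0.0], 'tcp_pos': [0.228, 0.554, 0.23], 'tcp_rot': [[-0.925, 0.381, -0.001], [0.381, 0.925, -0.002], [-0.0, -0.002, -1.0]], 'wrist_force': [0.238, 0.163, -0.362], 'moment': [0.045, -0.013, -0.002], 'grasp_force': 0.0, 'opening': 0.086} 0.0187
scene {'fovy': 49.6904, 'cx': 261.548, 'cy': 187.6892, 'k1': -0.0332, 'rvec': [1.4379, 1.9268, -0.9554], 'tvec': [0.1143, -0.217, 1.7049]}
side {'fovy': 53.688, 'cx': 256.9495, 'cy': 184.8189, 'k1': -0.0831, 'rvec': [2.2579, 0.0097, -0.0014], 'tvec': [-0.5133, 0.0939, 1.1123]}
wrist {'fovy': 69.2434, 'cx': 257.5562, 'cy': 189.8132, 'k1': 0.0156, 'rvec': [-2.4075, -1.6122, -0.2275], 'tvec': [-0.5986, -0.0362, 0.3784]}
```

Run:
```python
import cv2
for n in("scene","side"):
    a=cv2.imread(f"pics/{n}0.png");cv2.imwrite(f"pics/{n}0b.png",cv2.resize(a,(800,600),interpolation=cv2.INTER_CUBIC))
```

```text
(no output)
```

View pics/scene0b.png

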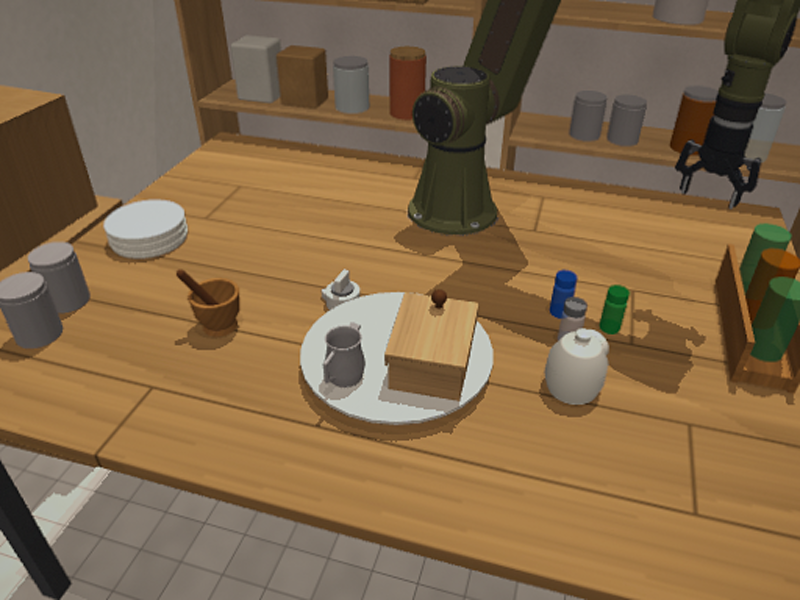

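View pics/side0b.png

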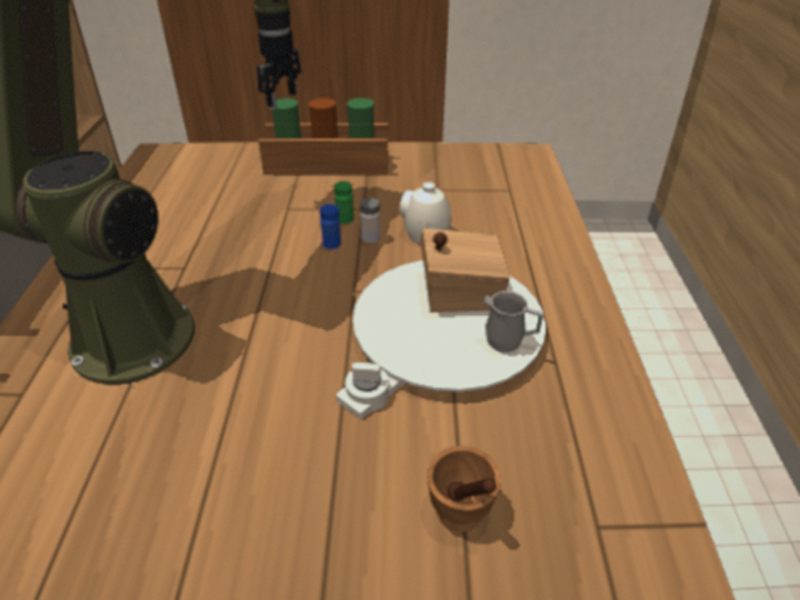

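The scene picture shows three jar-shaped candidates (800x600 pixels): blue (565,293), green (614,310) and clear with a grey cap (573,320), which stands next to the salt pig (577,367). In the side picture the grey-capped one is at (370,220). It fits "clear plastic, grey cap". I'll confirm it in an enlarged crop, together with the lid knob and the lock.

```bash
cat > h.py <<'E'
import cv2,numpy as np
from workcell import robot
def cam(n):
    m=robot.camera_model(n);f=192/np.tan(np.radians(m["fovy"])/2)
    return dict(K=np.array([[f,0,m["cx"]],[0,f,m["cy"]],[0,0,1]]),D=np.array([m["k1"],0,0,0.]),R=cv2.Rodrigues(np.array(m["rvec"],float))[0],r=np.array(m["rvec"],float),t=np.array(m["tvec"],float))
def proj(c,P): return cv2.projectPoints(np.atleast_2d(np.array(P,float)),c["r"],c["t"],c["K"],c["D"])[0][:,0]
def ray(c,uv):
    x=cv2.undistortPoints(np.array([[uv]],float),c["K"],c["D"])[0,0]
    d=c["R"].T@np.array([x[0],x[1],1]);return -c["R"].T@c["t"],d/np.linalg.norm(d)
def onz(c,uv,z): o,d=ray(c,uv);return o+d*(z-o[2])/d[2]
def tri(*cu):
    A=np.zeros((3,3));b=np.zeros(3);L=[]
    for c,uv in cu:
        o,d=ray(c,uv);M=np.eye(3)-np.outer(d,d);A+=M;b+=M@o;L.append((o,M))
    p=np.linalg.solve(A,b);return p,max(np.linalg.norm(M@(p-o)) for o,M in L)
E
python3 - <<'E'
import cv2,numpy as np
S=cv2.imread("pics/scene0.png");D=cv2.imread("pics/side0.png")
t=lambda a,x,y:cv2.resize(a[y:y+75,x:x+100],(400,300),interpolation=cv2.INTER_CUBIC)
cv2.imwrite("pics/crop1.png",np.vstack([np.hstack([t(S,317,168),t(S,200,160)]),np.hstack([t(D,190,105),t(D,190,215)])]))
E
```

```text
(no output)
```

View pics/crop1.png

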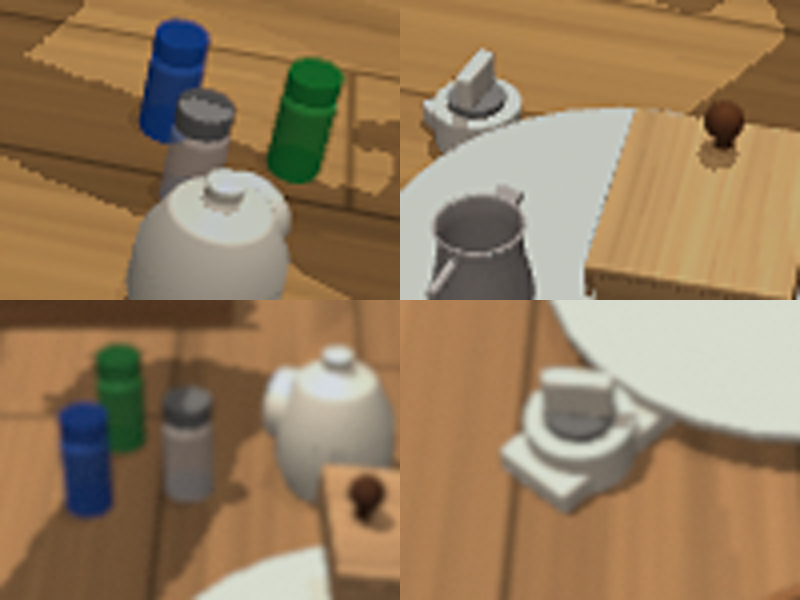

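The crop confirms it: the clear jar with the grey cap is the only one of its colours (top-left tile (206,104), bottom-left tile (187,398)); the blue and green ones are distractors. The lid knob is at tile (724,122) and (367,494). Next I triangulate these points.

Run:
```python
from h import *
from scipy.optimize import least_squares
s,d=cam("scene"),cam("side")
T=lambda x0,y0,u,v:(x0+(u+.5)/4-.5,y0+(v+.5)/4-.5)
J=tri((s,T(317,168,206,106)),(d,T(190,105,187,100)));print("jar top",J)
print("jar base side z0",onz(d,T(190,105,189,191),0))
K=tri((s,T(200,160,324,122)),(d,T(190,105,367,194)));print("knob",K)
L=tri((s,T(200,160,81,78)),(d,T(190,215,178,75)));print("lock top mid?",L)
print("lock bar ends side z74",onz(d,T(190,215,145,75),.074),onz(d,T(190,215,212,78),.074))
for n,c in(("scene",s),("side",d)):
    im=cv2.imread(f"pics/{n}0.png");h=cv2.cvtColor(im,cv2.COLOR_BGR2HSV)
    m=((h[...,1]<40)&(h[...,2]>170)).astype(np.uint8)
    k,lab,st,_=cv2.connectedComponentsWithStats(m);
    uv=(246,240) if n=="scene" else (270,205)
    l=lab[uv[1]-3:uv[1]+3,uv[0]-3:uv[0]+3].max();print(n,st[l],im[uv[1],uv[0]])
    cn=max(cv2.findContours((lab==l).astype(np.uint8),0,cv2.CHAIN_APPROX_NONE)[0],key=len)[:,0].astype(float)
    P=np.array([onz(c,p,.036)[:2] for p in cn])
    r=least_squares(lambda q:np.hypot(*(P-q).T)-.18,P.mean(0),loss="cauchy",f_scale=.002)
    e=np.abs(r.fun)<.003
    print("tray",r.x,e.sum(),len(P))
```

```text
jar top (array([0.439476  , 0.33926267, 0.09373569]), np.float64(0.0006243126624600914))
jar base side z0 [0.43811357 0.33758021 0.        ]
knob (array([0.58255265, 0.10276944, 0.15925298]), np.float64(0.0004825600720727913))
lock top mid? (array([ 0.45717168, -0.12563575,  0.06449263]), np.float64(0.0026499561605977206))
lock bar ends side z74 [ 0.4352038  -0.13206798  0.074     ] [ 0.47783235 -0.13417653  0.074     ]
scene [ 192  187   92   83 2782] [188 201 200]
tray [0.58616476 0.06531602] 35 430
side [ 226  167  120   82 5063] [205 219 214]
tray [0.60202155 0.03393254] 160 343
```

Run:
```python
from h import *
s,d=cam("scene"),cam("side")
f=lambda c,u,v,z:np.round(onz(c,(u*.64,v*.64),z),3)[:2]
print("blue",f(d,331,243,0),"green",f(d,345,219,0),"pig",f(d,430,235,0),f(s,577,395,0))
print("jug side",f(d,506,343,.036),"scene",f(s,344,378,.036),"jugtop",f(d,507,302,.126),f(s,345,335,.126))
C=[tri((s,np.array(a)*.64),(d,np.array(b)*.64)) for a,b in(((405,294),(423,230.5)),((478,298.5),(423,230.5)),((404,294),(427,265)),((478,299),(424,231)),((387,360),(507,271)),((467,371),(501,235)))]
for c in C[2:]:print("lid corner",c)
t=np.array([.602,.034])
a,b=C[2][0],C[3][0];print("front yaw",np.degrees(np.arctan2(*(b-a)[[1,0]])))
a,b=C[4][0],C[5][0];print("back yaw",np.degrees(np.arctan2(*(b-a)[[1,0]])))
```

```text
blue [0.349 0.317] green [0.373 0.419] pig [0.577 0.352] [0.589 0.369]
jug side [ 0.7   -0.041] scene [ 0.704 -0.035] jugtop [ 0.692 -0.034] [ 0.691 -0.033]
lid corner (array([0.56190166, 0.03784521, 0.1427692 ]), np.float64(0.006658294981019293))
lid corner (array([0.55233163, 0.16504674, 0.14126486]), np.float64(0.005336863698134418))
lid corner (array([0.71052021, 0.05433299, 0.11685867]), np.float64(0.00830182215193834))
lid corner (array([0.70908586, 0.18279814, 0.11697181]), np.float64(0.0010254496752196743))
front yaw 94.30255436793155
back yaw 90.63969773665428
```

Jar top is at (0.439, 0.339), height 0.094, as expected. The lid knob is 0.159 high, so the lid is uncaught. The tray centre is about (0.602, 0.034) and 0.222 m from the lock, against 0.219 given. Next I move over the jar.

>>> play_rows:
  series:
    - [[-55.4,-23.9,0],[0,0,0],0]
    - [[-55.4,-23.9,0],[0,0,0],0]
    - [[-55.4,-23.9,0],[0,0,0],0]
    - [[-55.4,-23.9,0],[0,0,0],0]
    - [[-55.4,-23.9,0],[0,0,0],0]
  grip_force: 30

```text
clock: 0.78
tcp_pos: [0.4402, 0.3372, 0.2312]
tcp_rot: [[-0.925, 0.381, -0.0], [0.381, 0.925, -0.0], [0.0, -0.0, -1.0]]
wrist_force: [0.1, 0.7, 0.6]
opening: 0.0855
grasp_force: 0.0
```

>>> play_rows:
  series:
    - [[0,0,45],[0,0,0],0]
    - [[0,0,35],[0,0,0],0]
    - [[0,0,0],[0,0,0],0]

```text
clock: 1.15
tcp_pos: [0.4372, 0.3369, 0.1486]
tcp_rot: [[-0.924, 0.381, -0.005], [0.381, 0.924, -0.004], [0.003, -0.005, -1.0]]
wrist_force: [-0.2, -0.7, 0.5]
opening: 0.0856
grasp_force: 0.0
```

Run:
```python
from h import *
o=robot.observe();print(np.round(o["tcp_pos"],4),np.round(o["tcp_rot"],3))
c=cam("wrist");im=robot.snapshot("wrist")[:,:,::-1].copy();cv2.imwrite("pics/w1raw.png",im)
print(proj(c,[[.439,.3385,.095],[.439,.3385,0],[.349,.317,.095]]))
for p in proj(c,[[.439,.3385,.095]]):cv2.drawMarker(im,tuple(int(round(v)) for v in p),(0,0,255),0,10,1)
cv2.imwrite("pics/w1.png",im)
```

```text
[0.4372 0.3369 0.1486] [[-0.924  0.381 -0.005]
 [ 0.381  0.924 -0.004]
 [ 0.003 -0.005 -1.   ]]
[[261.56476396 209.24396262]
 [260.80021621 178.97696141]
 [181.4399951  104.14672194]]
```

View pics/w1.png

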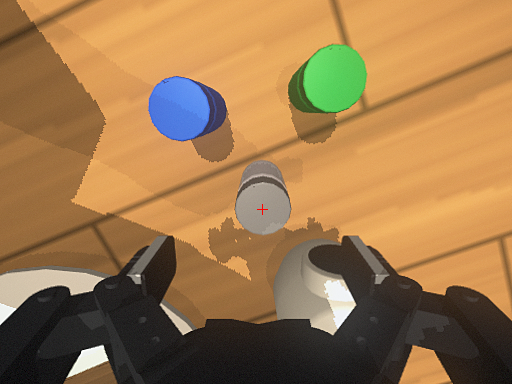

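The red mark (the predicted jar top) sits within about 2 px of the grey cap centre (263,207). Blue (180,108) and green (335,78) are clear of the fingers, so I lower and grip.

>>> play_rows:
  series:
    - [[-1,2,42],[0,0,0],0]
    - [[0,0,42],[0,0,0],0]
    - [[0,0,21],[0,0,0],0]
    - [[0,0,0],[0,0,0],0]
    - [[0,0,0],[0,0,0],1]
  grip_force: 30

```text
clock: 1.82
tcp_pos: [0.4421, 0.3415, 0.0484]
tcp_rot: [[-0.925, 0.381, 0.002], [0.381, 0.925, 0.002], [-0.002, 0.003, -1.0]]
wrist_force: [-0.3, 0.6, 0.7]
opening: 0.0698
grasp_force: 0.0
```

>>> play_rows:
  series:
    - [[0,0,0],[0,0,0],1]
    - [[0,0,0],[0,0,0],1]
    - [[0,0,0],[0,0,0],1]
    - [[0,0,0],[0,0,0],1]

```text
clock: 2.33
tcp_pos: [0.4418, 0.3408, 0.048]
tcp_rot: [[-0.925, 0.381, 0.002], [0.381, 0.925, 0.001], [-0.001, 0.002, -1.0]]
wrist_force: [-1.5, -0.4, 6.3]
opening: 0.0432
grasp_force: 29.4
```

>>> play_rows:
  series:
    - [[0,0,-30],[0,0,0],1]
    - [[0,0,-55],[0,0,0],1]
    - [[0,0,-60],[0,0,0],1]
    - [[0,0,-55],[0,0,0],1]
    - [[0,0,0],[0,0,0],1]

```text
clock: 2.95
tcp_pos: [0.4433, 0.3421, 0.2522]
tcp_rot: [[-0.925, 0.381, 0.008], [0.381, 0.925, 0.006], [-0.005, 0.009, -1.0]]
wrist_force: [0.2, -0.1, -1.0]
opening: 0.0433
grasp_force: 30.8
```

>>> play_rows:
  series:
    - [[-20,-27,0],[0,0,0],1]
    - [[-33,-45,0],[0,0,0],1]
    - [[-33,-45,0],[0,0,0],1]
    - [[-33,-45,0],[0,0,0],1]
    - [[-33,-45,0],[0,0,0],1]

```text
clock: 3.58
tcp_pos: [0.5022, 0.0891, 0.2456]
tcp_rot: [[-0.925, 0.381, -0.001], [0.381, 0.925, -0.0], [0.001, -0.0, -1.0]]
wrist_force: [1.3, 0.0, -0.8]
opening: 0.0431
grasp_force: 30.8
```

>>> play_rows:
  series:
    - [[-33,-45,0],[0,0,0],1]
    - [[-33,-45,0],[0,0,0],1]
    - [[-17,-24,0],[0,0,0],1]
    - [[0,0,0],[0,0,0],1]
    - [[0,0,0],[0,0,0],1]

```text
clock: 4.2
tcp_pos: [0.5353, -0.0456, 0.2457]
tcp_rot: [[-0.925, 0.381, -0.001], [0.381, 0.925, 0.001], [0.001, 0.0, -1.0]]
wrist_force: [-0.0, 0.5, -0.4]
opening: 0.043
grasp_force: 30.8
```

Run:
```python
from h import *
o=robot.observe();print(o["clock"],np.round(o["tcp_pos"],4),np.round(o["tcp_rot"],4),o["opening"],o["wrist_force"])
ims=[]
for n in("side","wrist"):
    im=robot.snapshot(n)[:,:,::-1].copy();cv2.imwrite(f"pics/{n}2.png",im);np.savez(f"pics/{n}2.npz",**cam(n));ims.append(im)
w=ims[1];S=ims[0][95:295,170:370]
a=cv2.resize(S,(400,400),interpolation=cv2.INTER_CUBIC);b=cv2.resize(w,(400,300))
cv2.imwrite("pics/c2.png",np.hstack([a,np.vstack([b,np.zeros((100,400,3),np.uint8)])]))
```

```text
4.2 [ 0.5353 -0.0456  0.2457] [[-9.246e-01  3.809e-01 -1.100e-03]
 [ 3.809e-01  9.246e-01  6.000e-04]
 [ 1.300e-03  1.000e-04 -1.000e+00]] 0.04295353602110002 [-0.04113189  0.51196661 -0.41749752]
```

View pics/c2.png

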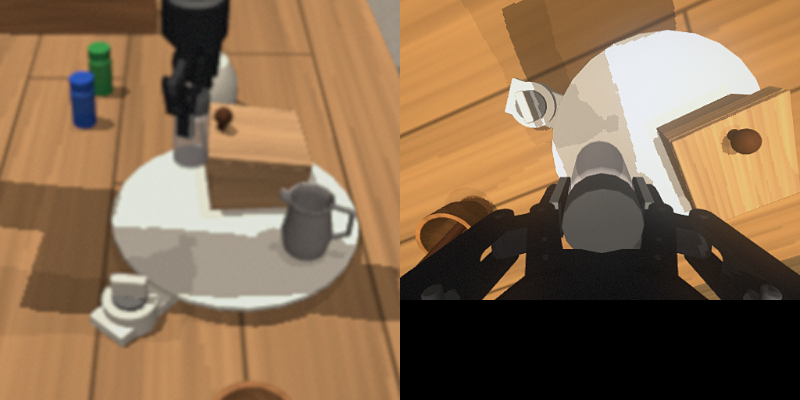

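The jar hangs upright in the fingers over the free part. The lock is visible in the wrist tile at (535,103) and the lid knob at (743,141). Now I lower the jar.

>>> play_rows:
  series:
    - [[0,0,40],[0,0,0],1]
    - [[0,0,50],[0,0,0],1]
    - [[0,0,45],[0,0,0],1]
    - [[0,0,20],[0,0,0],1]
    - [[0,0,0],[0,0,0],1]

```text
clock: 4.92
tcp_pos: [0.5341, -0.0449, 0.0897]
tcp_rot: [[-0.925, 0.379, -0.004], [0.379, 0.925, 0.0], [0.004, -0.001, -1.0]]
wrist_force: [-0.1, 0.5, -0.5]
opening: 0.0431
grasp_force: 30.8
```

>>> play_rows:
  series:
    - [[0,0,2],[0,0,0],1]
    - [[0,0,2],[0,0,0],1]
    - [[0,0,1],[0,0,0],1]
    - [[0,0,0],[0,0,0],1]

```text
clock: 5.42
tcp_pos: [0.5361, -0.0462, 0.0866]
tcp_rot: [[-0.925, 0.381, 0.001], [0.381, 0.925, -0.0], [-0.001, 0.0, -1.0]]
wrist_force: [0.3, -0.1, -1.2]
opening: 0.0436
grasp_force: 30.8
```

>>> play_rows:
  series:
    - [[0,0,1],[0,0,0],1]
    - [[0,0,1],[0,0,0],1]
    - [[0,0,0],[0,0,0],1]

```text
clock: 5.8
tcp_pos: [0.5358, -0.0461, 0.0842]
tcp_rot: [[-0.925, 0.381, -0.0], [0.381, 0.925, 0.0], [0.0, -0.0, -1.0]]
wrist_force: [0.1, 0.2, -2.6]
opening: 0.0434
grasp_force: 30.8
```

>>> play_rows:
  series:
    - [[0,0,1],[0,0,0],1]
    - [[0,0,0],[0,0,0],1]

```text
clock: 6.05
tcp_pos: [0.5362, -0.0463, 0.084]
tcp_rot: [[-0.925, 0.381, 0.001], [0.381, 0.925, -0.0], [-0.001, -0.0, -1.0]]
wrist_force: [-1.3, -0.7, 5.1]
opening: 0.0434
grasp_force: 30.9
```

>>> play_rows:
  series:
    - [[0,0,1],[0,0,0],1]
    - [[0,0,0],[0,0,0],1]

```text
clock: 6.3
tcp_pos: [0.5366, -0.0466, 0.0838]
tcp_rot: [[-0.924, 0.381, 0.002], [0.381, 0.924, -0.001], [-0.002, -0.0, -1.0]]
wrist_force: [-3.1, -0.7, 12.1]
opening: 0.0434
grasp_force: 29.6
```

>>> play_rows:
  series:
    - [[0,0,-1],[0,0,0],1]
    - [[0,0,0],[0,0,0],0.25]
    - [[0,0,0],[0,0,0],0.25]
    - [[0,0,0],[0,0,0],0.25]
    - [[0,0,0],[0,0,0],0.25]

```text
clock: 6.92
tcp_pos: [0.5358, -0.046, 0.0831]
tcp_rot: [[-0.925, 0.381, -0.0], [0.381, 0.925, 0.0], [0.0, -0.0, -1.0]]
wrist_force: [0.0, -0.6, 0.1]
opening: 0.0638
grasp_force: 0.0
```

>>> play_rows:
  series:
    - [[0,0,-20],[0,0,0],0.25]
    - [[0,0,-50],[0,0,0],0.25]
    - [[0,0,-60],[0,0,0],0.25]
    - [[0,0,-50],[0,0,0],0.25]
    - [[0,0,0],[0,0,0],0.25]

```text
clock: 7.55
tcp_pos: [0.5385, -0.0463, 0.2679]
tcp_rot: [[-0.925, 0.381, 0.008], [0.381, 0.925, -0.001], [-0.008, 0.002, -1.0]]
wrist_force: [0.7, 0.0, 0.3]
opening: 0.0642
grasp_force: 0.0
```

Run:
```python
from h import *
o=robot.observe();print(o["clock"],np.round(o["tcp_pos"],4),o["opening"],np.round(o["wrist_force"],2),np.round(o["joint_positions"],2))
im=robot.snapshot("side")[:,:,::-1].copy();S=im[95:295,170:370]
c=cam("wrist");np.savez("pics/w3.npz",**c);w=robot.snapshot("wrist")[:,:,::-1].copy();cv2.imwrite("pics/w3.png",w)
c0=np.load("pics/wrist2.npz");print(proj(c,[[.457,-.134,.074],[.5826,.1028,.159],[.5358,-.0461,.131]]),proj(c0,[[.457,-.134,.074],[.5826,.1028,.159]]))
a=cv2.resize(S,(400,400),interpolation=cv2.INTER_CUBIC);b=cv2.resize(w,(400,300))
cv2.imwrite("pics/c3.png",np.hstack([a,np.vstack([b,np.zeros((100,400,3),np.uint8)])]))
```

```text
7.55 [ 0.5385 -0.0463  0.2679] 0.06421021237403948 [0.68 0.04 0.29] [-0.09  0.18 -0.13  1.25  0.    0.31]
[[162.84531872 134.8304985 ]
 [428.66351673 172.28249332]
 [257.48219304 179.19061761]] [[157.44316721 138.85458021]
 [441.40001889 180.41770086]]
```

View pics/c3.png

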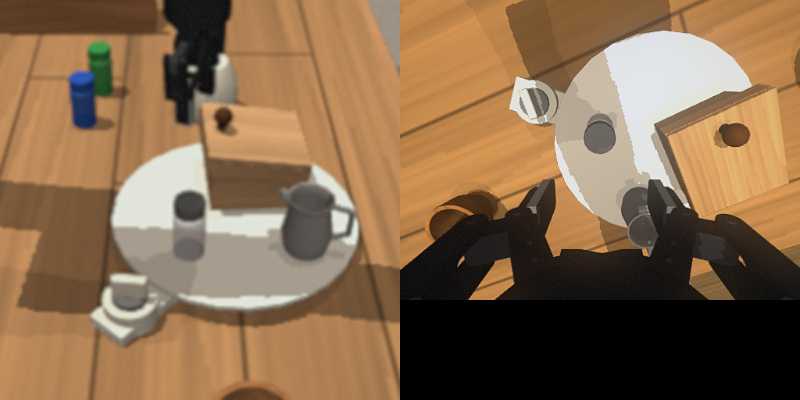

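The jar stands on the tray, let go, at tile (190,225). The lid knob in the wrist picture is at (429,173), and the predicted position was (428.7,172.3). Lid yaw is about 4°, so I move above the knob and turn.

>>> play_rows:
  series:
    - [[5,51,0],[0,0,0],0.25]
    - [[6,52,0],[0,0,0],0.25]
    - [[5,52,0],[0,0,0],0.25]
    - [[0,0,0],[0,0,-0.154],0.25]
    - [[0,0,0],[0,0,-0.154],0.25]

```text
clock: 8.28
tcp_pos: [0.5789, 0.1041, 0.2606]
tcp_rot: [[-0.997, 0.076, -0.004], [0.076, 0.997, -0.001], [0.004, -0.001, -1.0]]
wrist_force: [0.3, 0.1, 0.4]
opening: 0.0641
grasp_force: 0.0
```

>>> play_rows:
  series:
    - [[0,0,0],[0,0,-0.153],0.25]
    - [[0,0,0],[0,0,0],0.25]
    - [[0,0,0],[0,0,0],0.25]

```text
clock: 8.65
tcp_pos: [0.5796, 0.1032, 0.2621]
tcp_rot: [[-0.998, -0.068, -0.002], [-0.068, 0.998, -0.0], [0.002, -0.0, -1.0]]
wrist_force: [-0.8, 0.2, 0.5]
opening: 0.0641
grasp_force: 0.0
```

Run:
```python
from h import *
o=robot.observe();print(o["clock"],np.round(o["tcp_pos"],4),np.round(o["tcp_rot"],3).tolist(),o["opening"])
c=cam("wrist");np.savez("pics/w4.npz",**c);w=robot.snapshot("wrist")[:,:,::-1].copy();cv2.imwrite("pics/w4.png",w)
R=o["tcp_rot"];print("knob in tool mm",1000*np.array(R).T@(np.array([.5826,.1028,.159])-o["tcp_pos"]))
# lid hinge model yaw check: project lid outline for yaw 4
print(proj(c,[[.5826,.1028,.159]]))
cv2.drawMarker(w,tuple(int(round(v)) for v in proj(c,[[.5826,.1028,.159]])[0]),(0,255,0),0,12,1)
cv2.imwrite("pics/c4.png",cv2.resize(w,(768,576),interpolation=cv2.INTER_CUBIC))
```

```text
8.65 [0.5796 0.1032 0.2621] [[-0.998, -0.068, -0.002], [-0.068, 0.998, -0.0], [0.002, -0.0, -1.0]] 0.06406257795502374
knob in tool mm [ -3.21051827  -0.5627256  103.13920562]
[[257.49880069 192.95191767]]
```

View pics/c4.png

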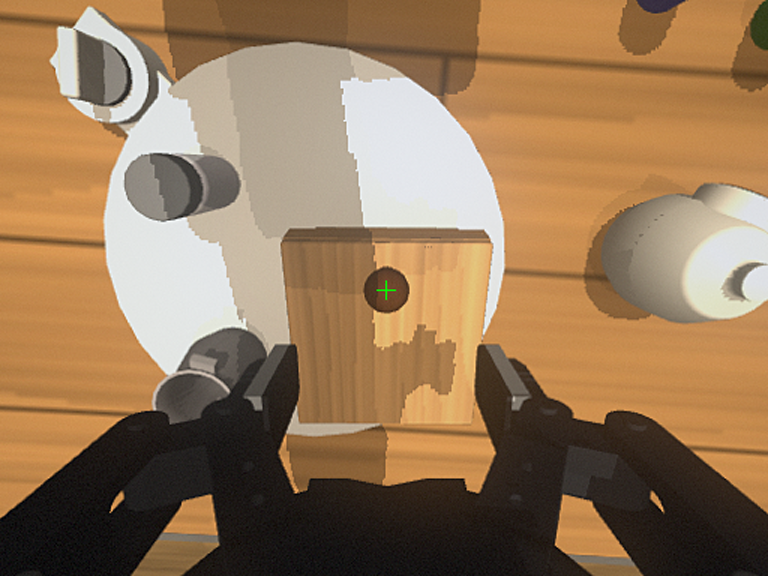

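The green mark sits on the ball centre (387,290) and the lid edges run square to the tool. I lower onto the knob.

>>> play_rows:
  series:
    - [[-3,0,40],[0,0,0],0.25]
    - [[0,0,45],[0,0,0],0.25]
    - [[0,0,26],[0,0,0],0.4]
    - [[0,0,10],[0,0,0],0.4]
    - [[0,0,0],[0,0,0],0.4]

```text
clock: 9.32
tcp_pos: [0.5829, 0.1035, 0.1422]
tcp_rot: [[-0.998, -0.07, -0.001], [-0.07, 0.998, -0.0], [0.001, -0.0, -1.0]]
wrist_force: [-0.8, -0.0, -0.2]
opening: 0.0512
grasp_force: 0.0
```

>>> play_rows:
  series:
    - [[0,0,0],[0,0,0],1]
    - [[0,0,0],[0,0,0],1]
    - [[0,0,0],[0,0,0],1]
    - [[0,0,0],[0,0,0],1]
  grip_force: 40

```text
clock: 9.82
tcp_pos: [0.5838, 0.1032, 0.1432]
tcp_rot: [[-0.998, -0.07, 0.002], [-0.07, 0.998, -0.001], [-0.002, -0.001, -1.0]]
wrist_force: [-0.6, -3.2, 4.7]
opening: 0.0258
grasp_force: 39.2
```

Opening 25.8 mm is below the 28 mm ball, so the grasp is a few mm too high. I re-grip lower.

>>> play_rows:
  series:
    - [[0,0,0],[0,0,0],0.5]
    - [[0,0,0],[0,0,0],0.5]
    - [[0,-0.5,4],[0,0,0],0.5]
    - [[0,0,0],[0,0,0],0.5]

```text
clock: 10.32
tcp_pos: [0.5826, 0.1031, 0.1376]
tcp_rot: [[-0.998, -0.07, -0.001], [-0.07, 0.998, -0.0], [0.001, 0.0, -1.0]]
wrist_force: [0.4, 0.4, 0.1]
opening: 0.0425
grasp_force: 0.0
```

>>> play_rows:
  series:
    - [[0,0,0],[0,0,0],1]
    - [[0,0,0],[0,0,0],1]
    - [[0,0,0],[0,0,0],1]
    - [[0,0,0],[0,0,0],1]
  grip_force: 40

```text
clock: 10.82
tcp_pos: [0.5831, 0.1031, 0.1384]
tcp_rot: [[-0.998, -0.07, 0.0], [-0.07, 0.998, 0.0], [-0.0, 0.0, -1.0]]
wrist_force: [-0.9, 0.6, 2.2]
opening: 0.0258
grasp_force: 39.3
```

>>> play_rows:
  series:
    - [[-1.5,0,-3.5],[0,0,0],1]
    - [[0,0,0],[0,0,0],1]

```text
clock: 11.08
tcp_pos: [0.5843, 0.1032, 0.1416]
tcp_rot: [[-0.998, -0.07, -0.001], [-0.07, 0.998, 0.0], [0.001, 0.0, -1.0]]
wrist_force: [-0.8, 0.5, -1.3]
opening: 0.0259
grasp_force: 41.0
```

>>> play_rows:
  series:
    - [[-2,0,-4],[0,0,0],1]
    - [[-2,0,-4],[0,0,0],1]
    - [[-2,0,-3.5],[0,0,0],1]
    - [[0,0,0],[0,0,0],1]
    - [[0,0,0],[0,0,0],1]

```text
clock: 11.7
tcp_pos: [0.5901, 0.1035, 0.1533]
tcp_rot: [[-0.998, -0.07, -0.001], [-0.07, 0.998, -0.0], [0.001, 0.0, -1.0]]
wrist_force: [-4.8, 1.0, 0.2]
opening: 0.0255
grasp_force: 41.1
```

The lid gives: it rose about 15 mm at under 2 N, so it was loose and is now lifted clear to about 0.27 rad. Next I press it shut along the arc.

>>> play_rows:
  series:
    - [[4.5,0,8.5],[0,0,0],1]
    - [[3.5,0,8],[0,0,0],1]
    - [[2,0,5],[0,0,0],1]
    - [[0,0,0],[0,0,0],1]

```text
clock: 12.2
tcp_pos: [0.5808, 0.103, 0.1324]
tcp_rot: [[-0.998, -0.07, 0.001], [-0.07, 0.998, 0.0], [-0.001, 0.0, -1.0]]
wrist_force: [-5.8, -0.1, 4.5]
opening: 0.0258
grasp_force: 39.9
```

>>> play_rows:
  series:
    - [[1,0,3],[0,0,0],1]
    - [[1,0,3],[0,0,0],1]
    - [[0,0,0],[0,0,0],1]

```text
clock: 12.58
tcp_pos: [0.5784, 0.1028, 0.1248]
tcp_rot: [[-0.998, -0.07, -0.001], [-0.07, 0.998, -0.0], [0.001, 0.0, -1.0]]
wrist_force: [-1.2, 1.1, -7.2]
opening: 0.0259
grasp_force: 39.7
```

>>> play_rows:
  series:
    - [[0.5,0,2],[0,0,0],1]
    - [[0,0,0],[0,0,0],1]
    - [[0,0,0],[0,0,0],1]

```text
clock: 12.95
tcp_pos: [0.5781, 0.1027, 0.1235]
tcp_rot: [[-0.998, -0.07, -0.0], [-0.07, 0.998, 0.0], [0.0, 0.0, -1.0]]
wrist_force: [-1.4, 1.8, -7.0]
opening: 0.0254
grasp_force: 39.7
```

>>> play_rows:
  series:
    - [[0.5,0,2],[0,0,0],1]
    - [[0,0,0],[0,0,0],1]
    - [[0,0,0],[0,0,0],1]

```text
clock: 13.32
tcp_pos: [0.5777, 0.1027, 0.122]
tcp_rot: [[-0.998, -0.07, 0.0], [-0.07, 0.998, 0.0], [-0.0, 0.0, -1.0]]
wrist_force: [-3.0, 2.2, -3.8]
opening: 0.026
grasp_force: 39.8
```

>>> play_rows:
  series:
    - [[0.3,0,1.5],[0,0,0],1]
    - [[0,0,0],[0,0,0],1]
    - [[0,0,0],[0,0,0],1]

```text
clock: 13.7
tcp_pos: [0.5775, 0.1027, 0.1211]
tcp_rot: [[-0.998, -0.07, 0.001], [-0.07, 0.998, 0.0], [-0.001, 0.0, -1.0]]
wrist_force: [-5.3, 1.6, 2.5]
opening: 0.0262
grasp_force: 40.3
```

>>> play_rows:
  series:
    - [[0,0,1],[0,0,0],1]
    - [[0,0,0],[0,0,0],1]
    - [[0,0,0],[0,0,0],1]

```text
clock: 14.08
tcp_pos: [0.5776, 0.1027, 0.121]
tcp_rot: [[-0.998, -0.07, 0.001], [-0.07, 0.998, 0.0], [-0.001, 0.0, -1.0]]
wrist_force: [-7.2, 0.6, 8.1]
opening: 0.0258
grasp_force: 40.7
```

>>> play_rows:
  series:
    - [[0.7,0,0.6],[0,0,0],1]
    - [[0,0,0],[0,0,0],1]
    - [[0,0,0],[0,0,0],1]
    - [[0,0,0],[0,0,0],1]

```text
clock: 14.58
tcp_pos: [0.5776, 0.1027, 0.121]
tcp_rot: [[-0.998, -0.07, 0.003], [-0.07, 0.998, 0.0], [-0.003, 0.0, -1.0]]
wrist_force: [-5.8, 1.2, 10.2]
opening: 0.0258
grasp_force: 40.7
```

>>> play_rows:
  series:
    - [[0,0,-1.7],[0,0,0],1]
    - [[0,0,0],[0,0,0],1]
    - [[0,0,0],[0,0,0],1]
    - [[0,0,0],[0,0,0],1]

```text
clock: 15.08
tcp_pos: [0.5775, 0.1027, 0.1211]
tcp_rot: [[-0.998, -0.07, 0.002], [-0.07, 0.998, 0.0], [-0.002, 0.0, -1.0]]
wrist_force: [-2.2, 2.0, 5.4]
opening: 0.0261
grasp_force: 40.3
```

Hard stop at z 0.121, about 18 mm below the loose position. Now I tug in small steps while watching the force.

>>> play_rows:
  series:
    - [[0,0,-1.5],[0,0,0],1]
    - [[0,0,0],[0,0,0],1]
    - [[0,0,0],[0,0,0],1]

```text
clock: 15.45
tcp_pos: [0.5776, 0.1027, 0.1217]
tcp_rot: [[-0.998, -0.07, 0.001], [-0.07, 0.998, 0.0], [-0.001, 0.0, -1.0]]
wrist_force: [4.8, 2.3, -4.8]
opening: 0.0258
grasp_force: 39.8
```

>>> play_rows:
  series:
    - [[0,0,-1],[0,0,0],1]
    - [[0,0,0],[0,0,0],1]
    - [[0,0,0],[0,0,0],1]

```text
clock: 15.82
tcp_pos: [0.5777, 0.1027, 0.1225]
tcp_rot: [[-0.998, -0.07, 0.002], [-0.07, 0.998, 0.0], [-0.002, 0.0, -1.0]]
wrist_force: [5.6, 2.8, -7.0]
opening: 0.0256
grasp_force: 39.7
```

>>> play_rows:
  series:
    - [[-0.7,0,-0.8],[0,0,0],1]
    - [[0,0,0],[0,0,0],1]
    - [[0,0,0],[0,0,0],1]

```text
clock: 16.2
tcp_pos: [0.5778, 0.1027, 0.123]
tcp_rot: [[-0.998, -0.07, 0.0], [-0.07, 0.998, 0.0], [-0.0, 0.0, -1.0]]
wrist_force: [4.8, 2.2, -8.0]
opening: 0.0254
grasp_force: 39.7
```

>>> play_rows:
  series:
    - [[-0.5,0,-0.5],[0,0,0],1]
    - [[0,0,0],[0,0,0],1]
    - [[0,0,0],[0,0,0],1]

```text
clock: 16.58
tcp_pos: [0.5779, 0.1027, 0.1232]
tcp_rot: [[-0.998, -0.07, -0.001], [-0.07, 0.998, 0.0], [0.001, 0.0, -1.0]]
wrist_force: [4.3, 4.0, -6.8]
opening: 0.0257
grasp_force: 39.7
```

The lid held at about 7 N with 2.2 mm of lift, so it is caught. I let it settle back with a light press, then release.

>>> play_rows:
  series:
    - [[0.5,0,2],[0,0,0],1]
    - [[0.5,0,2],[0,0,0],1]
    - [[0,0,0.6],[0,0,0],1]
    - [[0,0,0],[0,0,0],1]
    - [[0,0,0],[0,0,0],1]

```text
clock: 17.2
tcp_pos: [0.5775, 0.1027, 0.1211]
tcp_rot: [[-0.998, -0.07, 0.002], [-0.07, 0.998, 0.0], [-0.002, 0.0, -1.0]]
wrist_force: [-0.1, 1.5, 5.0]
opening: 0.0258
grasp_force: 40.7
```

>>> play_rows:
  series:
    - [[0,0,-1.2],[0,0,0],1]
    - [[0,0,0],[0,0,0],1]
    - [[0,0,0],[0,0,0],1]

```text
clock: 17.58
tcp_pos: [0.5774, 0.1027, 0.1212]
tcp_rot: [[-0.998, -0.07, 0.001], [-0.07, 0.998, 0.0], [-0.001, 0.0, -1.0]]
wrist_force: [5.4, 3.3, 0.8]
opening: 0.0258
grasp_force: 40.1
```

>>> play_rows:
  series:
    - [[0,0,0],[0,0,0],0.4]
    - [[0,0,0],[0,0,0],0.4]
    - [[0,0,0],[0,0,0],0.4]
    - [[0,0,-10],[0,0,0],0.4]
    - [[0,0,-40],[0,0,0],0.4]

```text
clock: 18.2
tcp_pos: [0.5748, 0.1021, 0.1695]
tcp_rot: [[-0.998, -0.07, -0.005], [-0.07, 0.998, -0.001], [0.005, -0.001, -1.0]]
wrist_force: [0.1, -0.4, 0.9]
opening: 0.0508
grasp_force: 0.0
```

>>> play_rows:
  series:
    - [[0,0,-50],[0,0,0],0.4]
    - [[30,-45,-30],[0,0,0],0.4]
    - [[30,-50,0],[0,0,0],0.4]
    - [[30,-50,0],[0,0,0],0.4]
    - [[20,-50,0],[0,0,0],0.4]

```text
clock: 18.82
tcp_pos: [0.4796, -0.1011, 0.2519]
tcp_rot: [[-0.998, -0.071, 0.001], [-0.071, 0.998, -0.0], [-0.001, -0.001, -1.0]]
wrist_force: [1.7, 0.5, 0.4]
opening: 0.051
grasp_force: 0.0
```

>>> play_rows:
  series:
    - [[0,-20,0],[0,0,0],0.4]
    - [[0,0,0],[0,0,0],0.4]
    - [[0,0,0],[0,0,0],0.4]

```text
clock: 19.2
tcp_pos: [0.4823, -0.1191, 0.2511]
tcp_rot: [[-0.998, -0.07, 0.0], [-0.07, 0.998, 0.0], [-0.0, 0.0, -1.0]]
wrist_force: [0.9, 0.1, 0.0]
opening: 0.051
grasp_force: 0.0
```

Run:
```python
from h import *
o=robot.observe();print(o["clock"],np.round(o["tcp_pos"],4),np.round(o["tcp_rot"],3).tolist(),o["opening"])
P={}
for n in("side","scene","wrist"):
    im=robot.snapshot(n)[:,:,::-1].copy();cv2.imwrite(f"pics/{n}5.png",im);P[n]=im
c=cam("wrist");np.savez("pics/w5.npz",**c);u=proj(c,[[.457,-.134,.067]])[0];print(u)
k=proj(c,[[.5766,.1024,.142]])[0];print("knob pred",k,proj(cam("side"),[[.5766,.1024,.142]]),proj(cam("scene"),[[.5766,.1024,.142]]))
x,y=[max(0,int(v)) for v in (u[0]-50,u[1]-50)];print("tile",x,y)
t=lambda a,x,y,w,h:cv2.resize(a[y:y+h,x:x+w],(400,300) ,interpolation=cv2.INTER_CUBIC)
A=t(P["wrist"],x,min(y,384-90),120,90)
cv2.imwrite("pics/c5.png",np.vstack([np.hstack([A,t(P["wrist"],0,0,512,384)]),np.hstack([t(P["side"],230,115,100,75),t(P["scene"],200,160,100,75)])]))
```

```text
19.2 [ 0.4823 -0.1191  0.2511] [[-0.998, -0.07, 0.0], [-0.07, 0.998, 0.0], [-0.0, 0.0, -1.0]] 0.05099638592138074
[246.4785305  148.79145874]
knob pred [464.14628655 289.81524784] [[279.17310514 158.22904471]] [[280.87994908 193.6869444 ]]
tile 196 98
```

View pics/c5.png

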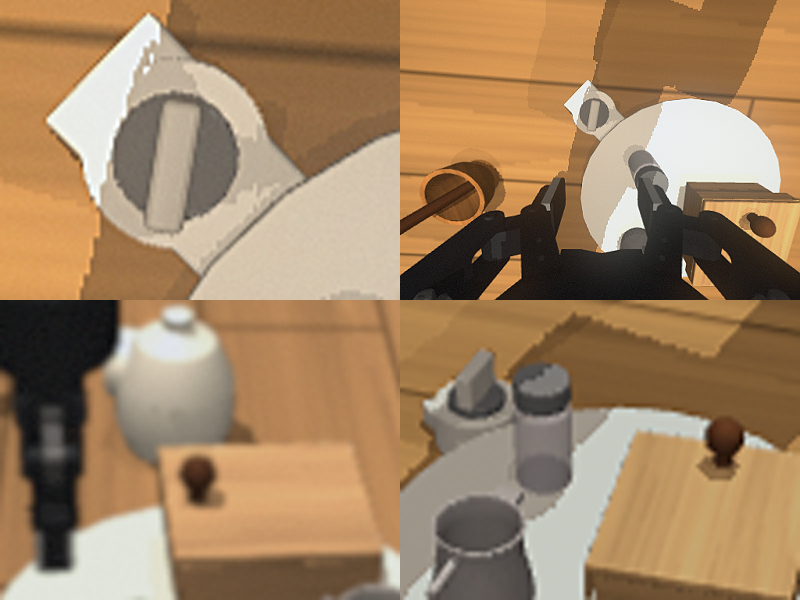

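The lid knob is now at side tile (199,172) and scene tile (324,138), within 0.6 px of the shut prediction, so the lid is home. The lock bar shows in the wrist crop from (181,100) to (165,224).

Run:
```python
from h import *
c=np.load("pics/w5.npz");o=robot.observe()
T=lambda u,v:(196+(u+.5)/3.3333-.5,98+(v+.5)/3.3333-.5)
a=onz(c,T(181,100),.074);b=onz(c,T(165,224),.074);m=(a+b)/2
print(a,b,m,np.linalg.norm(a-b),"dist tray",np.hypot(*(m[:2]-[.602,.034])))
print("disc centre z .05",onz(c,T(177,153),.05))
s=cam("scene");D=cam("side");print("tri",tri((c,T(173,162)),(s,(200+(80.5)/4-.5,160+(70.5)/4-.5)),(D,(190+178.5/4-.5,215+75.5/4-.5))))
d=(a-b)/np.linalg.norm(a-b);R=np.array(o["tcp_rot"]);print("bar in tool",R.T@d,"turn about tool z",np.arctan2((R.T@d)[1],(R.T@d)[0]))
print("shift tool mm",1000*R.T@(np.array([m[0],m[1],.05])-o["tcp_pos"]),np.round(o["joint_positions"],2))
print("mortar",onz(D,(465*.64,500*.64),0))
```

```text
[ 0.43214641 -0.1313339   0.074     ] [ 0.47475737 -0.13420611  0.074     ] [ 0.45345189 -0.13277     0.074     ] 0.04270764912541521 dist tray 0.22333556206709274
disc centre z .05 [ 0.45277477 -0.13212022  0.05      ]
tri (array([ 0.454971  , -0.13017958,  0.06938924]), np.float64(0.0029946361417343068))
bar in tool [9.90354416e-01 1.38557290e-01 9.41883206e-05] turn about tool z 0.13900450536910922
shift tool mm [ 29.78408984 -12.02599881 200.8615803 ] [-0.24  0.11 -0.25  1.2   0.   -0.31]
mortar [ 6.08347659e-01 -3.31043391e-01 -1.11022302e-16]
```

>>> play_rows:
  series:
    - [[0,0,0],[0,0,0.139],0.4]
    - [[27.5,-16,0],[0,0,0],0.4]
    - [[0,0,50],[0,0,0],0.4]
    - [[0,0,55],[0,0,0],0.4]
    - [[0,0,45],[0,0,0],0.4]

```text
clock: 19.98
tcp_pos: [0.4533, -0.1328, 0.0991]
tcp_rot: [[-0.998, 0.067, -0.0], [0.067, 0.998, 0.0], [0.0, 0.0, -1.0]]
wrist_force: [0.2, -0.7, -0.4]
opening: 0.0512
grasp_force: 0.0
```

>>> play_rows:
  series:
    - [[0,0,0],[0,0,0],0.4]
    - [[0,0,0],[0,0,0],0.4]

```text
clock: 20.23
tcp_pos: [0.4547, -0.1336, 0.1023]
tcp_rot: [[-0.998, 0.068, 0.001], [0.068, 0.998, -0.0], [-0.001, -0.0, -1.0]]
wrist_force: [-0.1, -0.4, -0.5]
opening: 0.0516
grasp_force: 0.0
```

Run:
```python
from h import *
o=robot.observe();print(o["clock"],np.round(o["tcp_pos"],4),np.round(o["tcp_rot"],3).tolist())
c=cam("wrist");np.savez("pics/w6.npz",**c);w=robot.snapshot("wrist")[:,:,::-1].copy();cv2.imwrite("pics/w6.png",w)
print(proj(c,[[.454,-.1325,.074]]),"tool mm",1000*np.array(o["tcp_rot"]).T@(np.array([.454,-.1325,.05])-o["tcp_pos"]))
cv2.drawMarker(w,tuple(int(round(v)) for v in proj(c,[[.454,-.1325,.074]])[0]),(0,255,0),0,12,1)
cv2.imwrite("pics/c6.png",cv2.resize(w,(768,576),interpolation=cv2.INTER_CUBIC))
```

```text
20.225 [ 0.4547 -0.1336  0.1023] [[-0.998, 0.068, 0.001], [0.068, 0.998, -0.0], [-0.001, -0.0, -1.0]]
[[259.86165096 219.80235691]] tool mm [ 0.87068882  1.01542659 52.2804138 ]
```

View pics/c6.png

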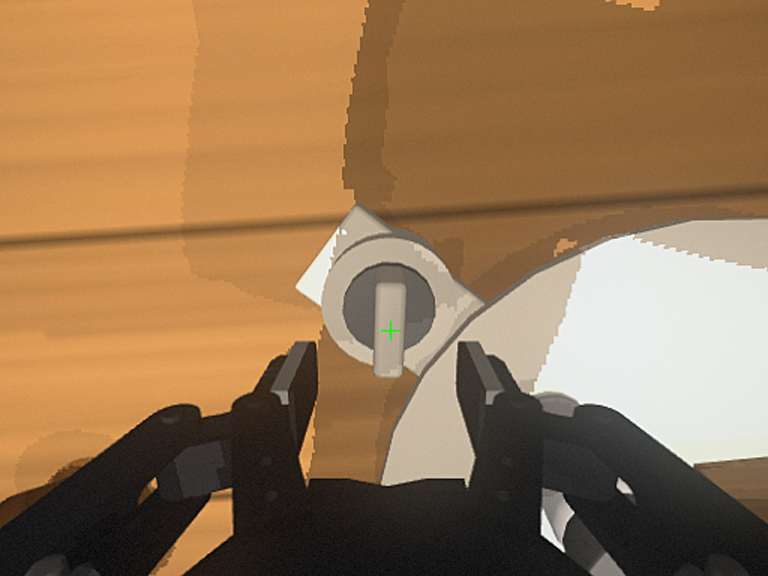

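The bar is vertical between the fingers, and the green mark sits on its centre (390,330). I lower and grip.

>>> play_rows:
  series:
    - [[0.5,1,30],[0,0,0],0.5]
    - [[0,0,21],[0,0,0],0.5]
    - [[0,0,0],[0,0,0],0.5]
    - [[0,0,0],[0,0,0],0.5]

```text
clock: 20.78
tcp_pos: [0.4547, -0.133, 0.0516]
tcp_rot: [[-0.998, 0.069, 0.003], [0.069, 0.998, -0.001], [-0.003, -0.001, -1.0]]
wrist_force: [0.2, 0.0, -0.4]
opening: 0.0425
grasp_force: 0.0
```

>>> play_rows:
  series:
    - [[0,0,0],[0,0,0],1]
    - [[0,0,0],[0,0,0],1]
    - [[0,0,0],[0,0,0],1]
    - [[0,0,0],[0,0,0],1]
  grip_force: 30

```text
clock: 21.28
tcp_pos: [0.4542, -0.1325, 0.051]
tcp_rot: [[-0.998, 0.069, 0.002], [0.069, 0.998, 0.0], [-0.002, 0.001, -1.0]]
wrist_force: [-0.7, 1.9, 6.3]
opening: 0.0136
grasp_force: 31.1
```

>>> play_rows:
  series:
    - [[0,0,-0.8],[0,0,0.08],1]
    - [[0,0,0],[0,0,0.12],1]
    - [[0,0,0],[0,0,0.12],1]
    - [[0,0,0],[0,0,0.12],1]
    - [[0,0,0],[0,0,0],1]

```text
clock: 21.9
tcp_pos: [0.4543, -0.1318, 0.0511]
tcp_rot: [[-0.874, 0.486, 0.002], [0.486, 0.874, 0.002], [-0.001, 0.003, -1.0]]
wrist_force: [3.3, 4.7, -2.7]
opening: 0.0132
grasp_force: 30.2
```

```bash
python3 -c "
from h import *
o=robot.observe();print({k:np.round(o[k],3).tolist() for k in('moment','wrist_force','tcp_pos','tcp_rot','opening')})"
```

```text
{'moment': [0.906, -0.708, -0.049], 'wrist_force': [3.341, 4.682, -2.687], 'tcp_pos': [0.454, -0.132, 0.051], 'tcp_rot': [[-0.874, 0.486, 0.002], [0.486, 0.874, 0.002], [-0.001, 0.003, -1.0]], 'opening': 0.013}
```

>>> play_rows:
  series:
    - [[0,0.7,0],[0,0,0.1],1]
    - [[0,0,0],[0,0,0.12],1]
    - [[0,0,0],[0,0,0.12],1]
    - [[0,0,0],[0,0,0.1],1]
    - [[0,0,0],[0,0,0],1]

```text
clock: 22.52
tcp_pos: [0.4547, -0.1312, 0.0511]
tcp_rot: [[-0.584, 0.811, 0.002], [0.811, 0.584, 0.002], [0.0, 0.003, -1.0]]
wrist_force: [3.5, 4.6, -1.7]
opening: 0.013
grasp_force: 30.2
```

```bash
python3 -c "
from h import *
o=robot.observe();R=np.array(o['tcp_rot']);print({k:np.round(o[k],3).tolist() for k in('moment','wrist_force','tcp_pos','opening')},'yaw y',np.arctan2(R[0,1],R[1,1]),'bar force tool',R.T@o['wrist_force'])"
```

```text
{'moment': [0.851, -0.72, -0.051], 'wrist_force': [3.502, 4.579, -1.735], 'tcp_pos': [0.455, -0.131, 0.051], 'opening': 0.013} yaw y 0.9465775348601954 bar force tool [1.66837676 5.51239486 1.75165253]
```

>>> play_rows:
  series:
    - [[-0.3,0.5,0],[0,0,0.1],1]
    - [[0,0,0],[0,0,0.1],1]
    - [[0,0,0],[0,0,0],1]
    - [[0,0,0],[0,0,0],1]

```text
clock: 23.02
tcp_pos: [0.4551, -0.1311, 0.0511]
tcp_rot: [[-0.412, 0.911, 0.002], [0.911, 0.412, 0.002], [0.001, 0.003, -1.0]]
wrist_force: [2.0, 4.7, -1.2]
opening: 0.0133
grasp_force: 30.3
```

```bash
python3 -c "
from h import *
o=robot.observe();R=np.array(o['tcp_rot']);print({k:np.round(o[k],3).tolist() for k in('moment','wrist_force','tcp_pos','opening')},'yaw y',np.arctan2(R[0,1],R[1,1]),'bar force tool',R.T@o['wrist_force'])"
```

```text
{'moment': [0.919, -0.565, -0.008], 'wrist_force': [2.003, 4.724, -1.24], 'tcp_pos': [0.455, -0.131, 0.051], 'opening': 0.013} yaw y 1.1458035065591863 bar force tool [3.47644964 3.76904489 1.25434641]
```

>>> play_rows:
  series:
    - [[-0.5,0.3,0],[0,0,0.06],1]
    - [[0,0,0],[0,0,0.06],1]
    - [[0,0,0],[0,0,0],1]
    - [[0,0,0],[0,0,0],1]

```text
clock: 23.52
tcp_pos: [0.4553, -0.1311, 0.0511]
tcp_rot: [[-0.302, 0.953, 0.001], [0.953, 0.302, 0.003], [0.002, 0.002, -1.0]]
wrist_force: [1.9, 5.2, 0.5]
opening: 0.0134
grasp_force: 31.6
```

```bash
python3 -c "
from h import *
o=robot.observe();R=np.array(o['tcp_rot']);print({k:np.round(o[k],3).tolist() for k in('moment','wrist_force','tcp_pos','opening','tau')},'yaw y',np.arctan2(R[0,1],R[1,1]),'bar force tool',R.T@o['wrist_force'])"
```

```text
{'moment': [1.115, -0.393, 0.566], 'wrist_force': [1.861, 5.234, 0.474], 'tcp_pos': [0.455, -0.131, 0.051], 'opening': 0.013, 'tau': [-3.336, -41.96, 26.931, 0.064, -1.803, 0.565]} yaw y 1.264279360533701 bar force tool [ 4.42888972  3.35485664 -0.45822369]
```

>>> play_rows:
  series:
    - [[0,0,0],[0,0,0.03],1]
    - [[0,0,0],[0,0,0],1]
    - [[0,0,0],[0,0,0],1]

```text
clock: 23.9
tcp_pos: [0.4553, -0.1311, 0.0511]
tcp_rot: [[-0.274, 0.962, 0.001], [0.962, 0.274, 0.003], [0.002, 0.002, -1.0]]
wrist_force: [1.5, 6.9, 0.6]
opening: 0.0133
grasp_force: 40.1
```

```bash
python3 -c "
from h import *
o=robot.observe();R=np.array(o['tcp_rot']);print({k:np.round(o[k],3).tolist() for k in('moment','wrist_force','opening')},'yaw y',np.arctan2(R[0,1],R[1,1]))"
```

```text
{'moment': [1.059, -0.327, 1.011], 'wrist_force': [1.505, 6.93, 0.648], 'opening': 0.013} yaw y 1.29316248140673
```

The torque jumped from about 0 to 1 N·m, so the lock is at its end stop. I ease off, open and retreat.

>>> play_rows:
  series:
    - [[0,0,0],[0,0,-0.045],1]
    - [[0,0,0],[0,0,0],1]
    - [[0,0,0],[0,0,0],0.45]
    - [[0,0,0],[0,0,0],0.45]
    - [[0,0,0],[0,0,0],0.45]

```text
clock: 24.52
tcp_pos: [0.4545, -0.1326, 0.0507]
tcp_rot: [[-0.312, 0.95, -0.0], [0.95, 0.312, -0.0], [-0.0, -0.0, -1.0]]
wrist_force: [-0.1, 0.8, -0.4]
opening: 0.0469
grasp_force: 0.0
```

>>> play_rows:
  series:
    - [[0,0,-15],[0,0,0],0.45]
    - [[0,0,-45],[0,0,0],0.45]
    - [[0,0,-55],[0,0,0],0.45]
    - [[0,0,-50],[0,0,0],0.45]
    - [[0,0,0],[0,0,0],0.45]

```text
clock: 25.15
tcp_pos: [0.4575, -0.1332, 0.2209]
tcp_rot: [[-0.312, 0.95, 0.008], [0.95, 0.312, -0.003], [-0.005, 0.007, -1.0]]
wrist_force: [0.6, -0.0, -0.2]
opening: 0.0469
grasp_force: 0.0
```

>>> play_rows:
  series:
    - [[0,0,0],[0,0,0],0.45]
    - [[0,0,0],[0,0,0],0.45]

```text
clock: 25.4
tcp_pos: [0.4536, -0.1321, 0.2145]
tcp_rot: [[-0.312, 0.95, -0.002], [0.95, 0.312, 0.001], [0.001, -0.002, -1.0]]
wrist_force: [-0.8, 0.6, 0.6]
opening: 0.0472
grasp_force: 0.0
```

Run:
```python
from h import *
o=robot.observe();print(o["clock"],np.round(o["tcp_pos"],4))
P={n:robot.snapshot(n)[:,:,::-1].copy() for n in("side","scene","wrist")}
r=lambda a:cv2.resize(a,(400,300),interpolation=cv2.INTER_CUBIC)
c=cam("wrist");u=proj(c,[[.4545,-.132,.06]])[0].astype(int);x,y=max(0,u[0]-60),max(0,u[1]-45);print(x,y)
cv2.imwrite("pics/c7.png",np.vstack([np.hstack([r(P["wrist"][y:y+90,x:x+120]),r(P["wrist"])]),np.hstack([r(P["side"][110:290,160:400]),r(P["scene"][150:300,180:380])])]))
np.savez("pics/w7.npz",**c)
```

```text
25.4 [ 0.4536 -0.1321  0.2145]
198 131
```

View pics/c7.png

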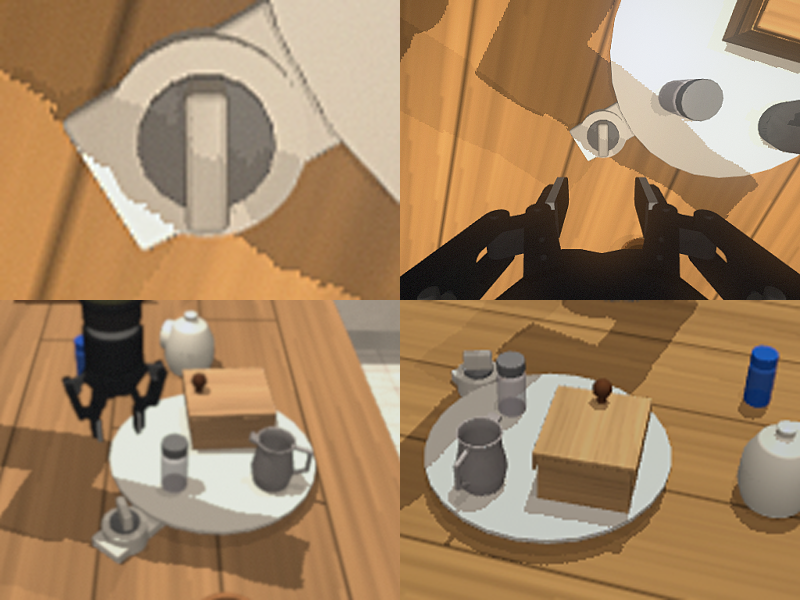

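The final view shows the bar turned by about 1.19 rad and standing still (top-left tile (207,160)). The jar is upright at (174,463), the lid is shut, and the jug is in place. Handing in.

```bash
python3 -c "
from workcell import robot
print(robot.sign_off())"
```

```text
the job is handed in; nothing more can be done
None
```

The job is handed in at about 25 s; the hand-in gave no verdict. The jar stands on the free part of the tray. The lid was loose, so I lifted it clear, pressed it shut, and it then held a tug of about 7 N with about 2 mm of lift. The lock knob is turned clockwise to its end stop, and the tray, jug and salt pig look unmoved in the last pictures; I kept clear of the mortar, but it was not in view at the end.

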